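# Collect the wound spools from the winder's catch tray

## Robot

A 6-joint arm with a two-finger parallel gripper is mounted at the origin on a cart in front of the work surface, level with it; the furniture and walls round the work are solid. World frame = base frame: x ahead of the robot, y to its left, z up, the work surface at z = 0. Lengths are in m, angles in degrees, forces in N, time in s.
With the tool pointing down it reaches from about 0.4 to 0.825 m from the base axis. Payload 7 kg.
Tool frame: the origin (TCP) lies midway between the tips of the shut fingers; the grasp point (between the pads) lies r.grasp_offset behind it (r.grasp_offset is the distance from the TCP to the grasp point, in m); z points along the fingers, y is the direction in which the jaws open and shut (so a half turn about z gives the same grasp; the last joint's range is limited). The gripper opens to 88 mm and grips with 3 to 60 N. Pads are 19 mm wide; open, the fingers measure 130 mm over their backs; the gripper's body (78 mm by 193 mm) begins 47 mm behind the grasp point.
Start: joints at [89.731, 20.546, 0.682, 0, -70.136, -16.507], TCP at [0.195, 0.646, 0.227] pointing down, gripper open.
Joint ranges: [-176.03, 176.03], [-82.01, 121.73], [-58.28, 71.71], [-173.87, 95.51], [-174.79, -0.11], [-173.66, 173.66]. Speed limits (degrees/s): [136.94, 136.94, 172.46, 180, 180, 180].

## Interface

Orientations are given as [roll, pitch, yaw] about the fixed x, y, z axes, in that order (R = Rz(yaw) Ry(pitch) Rx(roll)).
In Python, from plant import status, imaging, r gives the robot as it stands.
- The arm moves only by the tool apply_moves, never from a script. Its argument "moves" is a list of rows, each a list of 6 numbers: the shift along the tool's x, y, z in units of 200 mm (1.0 is 200 mm), then the turn, a rotation vector about the tool's x, y, z in units of 90 degrees (1.0 is 90 degrees). In form: [[tx, ty, tz, rx, ry, rz], ...]. A call has 1 to 12 rows; each row is the pose to reach, as a shift and turn from the pose measured when the call began, along the tool's axes at that moment; what a row does not reach only later rows make up. A row lasts 1/8 s, in which the tool goes at most 62.5 mm and 10.7 degrees, less where a joint would pass 70% of its speed; a pose out of reach is approached as far as the arm can. A call with a number of a shift or a turn outside -1 to 1 is refused whole. A call with a gripper value outside its range is refused whole. "hand" is the closure, from -1 (fully open) to 1 (shut), set as the call begins (left out, the last holds). The fingers move at their own pace and stop on an object; "grip_force" is the grip in N (left out, the last holds). Time passes only in rows, so rows that repeat a pose let the fingers close. It gives the time, the measured TCP pose, the force and the opening at its end, in the units of the state.
- status.get_state(): the state, without advancing time (a new reading comes with each control period).
- imaging.capture(name): name is "scene" or "side" or "wrist"; returns (picture, depth): 420x560x3 uint8, blue, green, red; 420x560 float32, m along the optical axis (not along the pixel's ray), 0 where there is no reading.
- imaging.camera_info(name): a dict with "fx", "fy", "cx", "cy" (pixels), "T" (4x4, takes a point from camera to world coordinates). Camera axes: x right, y up, looking along -z (the intrinsics and any distortion apply to the point x, -y, -z); pixel columns grow to the right and rows downward; lengths in m; the calibration is good to about 2 mm. A picture is of the moment at which its call begins: read the wrist's pose just before it. camera_info takes no time and is no camera call; for the wrist camera it gives the pose at the moment of the call.
- r.close_job(): hands the job in, once; it reports no verdict.
The state is a dict: "time_s": time; "joints": joint angles; "qd": joint speeds; "joint_torque": joint torques, N m; "tcp_pos": TCP position; "eef_rot": TCP orientation; "contact_force": force on the tool from outside, world axes, zero at the start; "moment": the same for the moment, N m; "gripper_width": finger opening in m.
Only numpy, scipy, OpenCV 4.12 (cv2) and the standard library are available. Lean on these libraries where they do the work, as an engineer would, in place of code of your own. Each camera call takes 0.05 s, during which the arm holds its last target.

## Task

The thread winder has dropped three spools into its catch tray. Take the red spool and the blue spool out of the tray and set them down gently, standing upright, on the floor of the orange tote. Leave the tan spool standing where it is in the tray: it still has to be rewound.

Things in the scene. Friction and masses are not known exactly. Their poses are not given: they have to be found in the camera images.
- red_spool: Spool of red thread with pale end flanges, a cylinder 40 mm in diameter and 60 mm tall, standing upright in the winder's aluminium catch tray. Origin: centre of its underside; z is its axis, up. Tray floor 4 mm above the table, walls up to 18 mm above the table; inside 120 mm from front to back, 210 mm from side to side.
- blue_spool: Spool of blue thread with pale end flanges, a cylinder 36 mm in diameter and 60 mm tall, standing upright in the same tray. Origin: centre of its underside; z is its axis, up. The three spools stand in a row from side to side of the tray, in any order, 62 to 80 mm from centre to centre, within 10 mm of midway between its front and back walls.
- tan_spool: Spool of tan (golden) thread with pale end flanges, a cylinder 38 mm in diameter and 55 mm tall, upright in the same tray; it stays there. Origin: centre of its underside; z is its axis, up. Behind the row (far side from the robot) the winder's chute, up to 52 mm above the table, begins 55 mm away and the green winder, up to 110 mm tall, 100 mm away.
- tote: Orange open tote, fixed on the table to the left of the winder. Outside 150 mm along its x by 138 mm along its y, 45 mm tall; walls 4 mm thick, inner floor 4 mm above its origin, so 142 mm by 130 mm inside: two spools fit side by side along its x. Origin: centre of its underside; z up.
Not all that is in view belongs to the job. Leave any pink or purple look-alike of the blue_spool alone.

How it is judged (in metres and radians):
At the end, for the whole second after the job is handed in: The red and the blue spool both stand on the tote's inner floor, inside its walls (origin within 55 mm of the tote's origin along its x, 50 mm along its y, and 0 to 12 mm above it), within 10 degrees of upright and at rest; the tan spool stands upright in the tray within 20 mm of where it was (x of red_spool in the frame of tote between -0.055 and 0.055 m and y of red_spool in the frame of tote between -0.05 and 0.05 m and z of red_spool in the frame of tote between 0 and 0.012 m and angle between each of red_spool, blue_spool, tan_spool's own z axis and vertical below 0.17 rad and linear speed of each of red_spool, blue_spool below 0.02 m/s and angular speed of each of red_spool, blue_spool below 0.3 rad/s and x of blue_spool in the frame of tote between -0.055 and 0.055 m and y of blue_spool in the frame of tote between -0.05 and 0.05 m and z of blue_spool in the frame of tote between 0 and 0.012 m and distance of tan_spool from where it was at the start of the episode below 0.02 m); the robot touches nothing.
It fails at once if the red spool is dropped or thrown into the tote (faster than 0.6 m/s inside it) instead of set down (x of red_spool in the frame of tote between -0.055 and 0.055 m and y of red_spool in the frame of tote between -0.05 and 0.05 m and z of red_spool in the frame of tote below 0.05 m and linear speed of red_spool above 0.6 m/s).
It fails at once if the blue spool is dropped or thrown into the tote (faster than 0.6 m/s inside it) instead of set down (x of blue_spool in the frame of tote between -0.055 and 0.055 m and y of blue_spool in the frame of tote between -0.05 and 0.05 m and z of blue_spool in the frame of tote below 0.05 m and linear speed of blue_spool above 0.6 m/s).
It fails at once if the tan spool is knocked over or moved more than 30 mm (distance of tan_spool from where it was at the start of the episode above 0.03 m or angle between tan_spool's own z axis and vertical above 0.5 rad).
It also fails if it takes over 56 s, if anything falls off the work surface, if the arm or the gripper's body presses on something with over 40 N, if the wrist force passes 120 N, or if a joint passes its speed limit or range.

## Working session

There is one attempt and no reset: what is moved stays moved. The work goes in short steps, Python scripts to look and compute and a tool call to move; the robot and the scene stay as the last step left them, time stands still between calls to the robot, and variables do not carry over. Pictures are saved under pics/ and viewed, and the job is handed in when it is done.

Besides the shell and the picture viewer there is one more tool, called after ">>>" as name([rows], argument=value, ...), one row to a line, values as JSON. apply_moves: Moves the arm, as the interface text tells. Its arguments: {"type":"object","properties":{"moves":{"type":"array","items":{"type":"array","items":{"type":"number"}}},"hand":{"type":"number"},"grip_force":{"type":"number"}},"required":["moves"]}

```bash
mkdir -p pics; ls
python3 - <<'E'
from plant import status, imaging, r
import cv2
s=status.get_state(); print(s); print(r.grasp_offset)
for n in ("scene","side","wrist"):
    i=imaging.camera_info(n); print(n,i)
    p,d=imaging.capture(n); cv2.imwrite(f"pics/{n}0.png",p)
    import numpy as np; np.savez(f"{n}0.npz",p=p,d=d,T=i["T"])
E
```

```text
pics
{'time_s': 0.0, 'joints': array([ 8.97298244e+01,  2.05925858e+01,  6.32932643e-01, -1.99921250e-02,
       -7.01343190e+01, -1.65067713e+01]), 'qd': array([-0.01361481, -0.03687035, -0.02356188,  0.08925765, -0.01055024,
       -0.01401855]), 'joint_torque': array([ 1.24740716e-03, -5.82712591e+01,  2.93045032e+01,  6.99658424e+00,
        6.97313400e-03, -1.45112463e-04]), 'tcp_pos': array([0.1947233 , 0.64579421, 0.2256037 ]), 'eef_rot': array([ 1.79904561e+02, -8.68370166e-03, -1.67837488e+01]), 'contact_force': array([-0.49856465,  0.03124784,  0.82360967]), 'moment': array([-0.02680396, -0.06504354,  0.0081502 ]), 'gripper_width': 0.08738146394416854}
0.0188
scene {'fx': 404.1981286194473, 'fy': 404.1981286194473, 'cx': 278.7493193440797, 'cy': 211.0119335855532, 'T': array([[-0.48812819,  0.59847655, -0.63526111,  0.112018  ],
       [-0.87271649, -0.32649261,  0.36299932,  0.45408853],
       [ 0.00983852,  0.73159305,  0.6816706 ,  0.63050849],
       [ 0.        ,  0.        ,  0.        ,  1.        ]])}
side {'fx': 525.5814295874222, 'fy': 525.5814295874222, 'cx': 282.1012819672576, 'cy': 209.58966230223402, 'T': array([[ 0.99792049, -0.05090266,  0.03954258,  0.66152127],
       [ 0.0604603 ,  0.52655001, -0.84799153, -0.89817331],
       [ 0.02234387,  0.84861888,  0.52853263,  0.67216146],
       [ 0.        ,  0.        ,  0.        ,  1.        ]])}
wrist {'fx': 369.5019419912816, 'fy': 369.5019419912816, 'cx': 280.8927335962289, 'cy': 198.94304066473006, 'T': array([[-0.28866868,  0.92545122,  0.24537812,  0.26110602],
       [-0.95742806, -0.2793956 , -0.07259203,  0.62597137],
       [ 0.00137719, -0.25588694,  0.96670573,  0.38457553],
       [ 0.        ,  0.        ,  0.        ,  1.        ]])}
```

View pics/scene0.png

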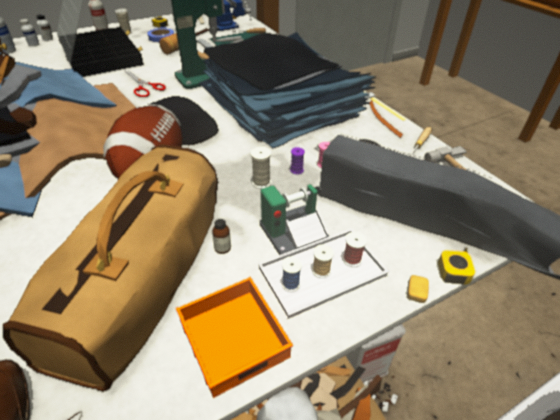

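View pics/side0.png

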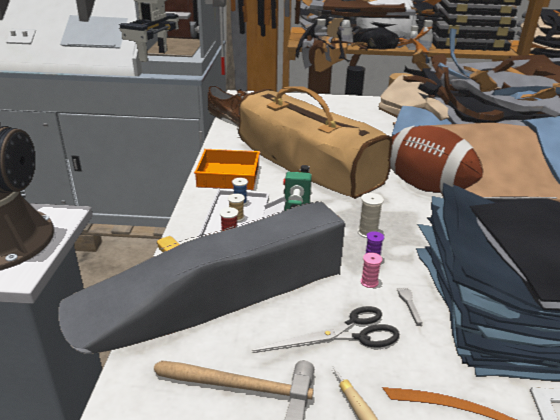

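View pics/wrist0.png

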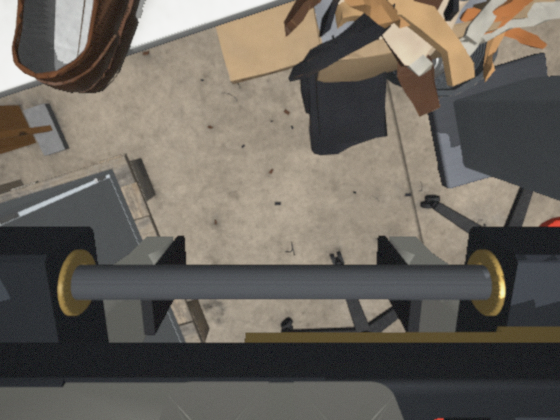

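The scene view shows blue (291,273), tan (322,260) and red (355,247) in the tray. The orange tote is around (235,335) and the pink and purple look-alikes are behind the winder. The side view shows the same row at about (238,188), (236,205) and (229,218). Next I'll measure positions.

```bash
cat > h.py <<'E'
import numpy as np, cv2
from plant import status, imaging, r
def ray(info,u,v):
    T=np.array(info["T"]); d=np.array([(u-info["cx"])/info["fx"],-(v-info["cy"])/info["fy"],-1.])
    return T[:3,3],T[:3,:3]@d
def onplane(info,u,v,z):
    o,d=ray(info,u,v); return o+d*(z-o[2])/d[2]
def cloud(info,d):
    T=np.array(info["T"]); v,u=np.mgrid[:420,:560]
    c=np.stack([(u-info["cx"])/info["fx"]*d,-(v-info["cy"])/info["fy"]*d,-d],-1)
    return c@T[:3,:3].T+T[:3,3]
E
python3 - <<'E'
from h import *
for n in ("scene","side"):
    f=np.load(f"{n}0.npz"); info=imaging.camera_info(n); P=cloud(info,f["d"]); hsv=cv2.cvtColor(f["p"],cv2.COLOR_BGR2HSV)
    H,S,V=cv2.split(hsv)
    box=np.zeros(H.shape,bool)
    if n=="scene": box[228:300,262:388]=1
    else: box[175:235,205:270]=1
    # tall points: top flange points by height
    z=P[...,2]
    m=(z>0.052)&(z<0.072)&box&(f["d"]>0)
    k,lab,st,c=cv2.connectedComponentsWithStats(m.astype(np.uint8))
    for i in range(1,k):
        if st[i,4]>15:
            q=P[lab==i]; print(n,"top",c[i].round(1),st[i,4],np.median(q,0).round(4),q.min(0).round(4),q.max(0).round(4))
    for nm,mm in dict(blue=(H>95)&(H<125)&(S>90),tan=(H>12)&(H<28)&(S>70),red=((H<8)|(H>172))&(S>90)).items():
        k,lab,st,c=cv2.connectedComponentsWithStats((mm&box).astype(np.uint8))
        for i in range(1,k):
            if st[i,4]>20: 
                print(n,nm,c[i].round(1),st[i], np.median(P[lab==i],0).round(4), onplane(info,*c[i],0.034).round(4))
    # tote
    mm=(H>5)&(H<20)&(S>180)&(z<0.06)&(z>-.01)
    k,lab,st,c=cv2.connectedComponentsWithStats(mm.astype(np.uint8))
    i=1+np.argmax(st[1:,4]); print(n,"tote",st[i],c[i])
    rim=P[(lab==i)&(z>0.041)]; 
    if len(rim)>20: 
        print(len(rim),cv2.minAreaRect((rim[:,:2]*1000).astype(np.float32)),np.median(rim[:,2]))
    fl=P[(lab==i)&(abs(z-0.004)<0.004)]
    if len(fl)>20: print('floor',len(fl),cv2.minAreaRect((fl[:,:2]*1000).astype(np.float32)))
    x=cv2.resize(f["p"][170:400,160:400] if n=="scene" else f["p"][140:260,150:310],None,fx=3 if n=="scene" else 5,fy=2.6 if n=="scene" else 5,interpolation=cv2.INTER_CUBIC); cv2.imwrite(f"pics/{n}0z.png",x)
E
```

```text
scene top [355.4 241. ] 295 [0.4978 0.0635 0.0624] [0.4801 0.0417 0.052 ] [0.5195 0.0819 0.0651]
scene top [323.  253.1] 261 [0.5052 0.1324 0.0575] [0.4875 0.1125 0.0521] [0.5246 0.1519 0.0604]
scene top [291.3 265.9] 288 [0.5045 0.202  0.0624] [0.488  0.1824 0.0524] [0.5241 0.2194 0.0652]
scene tan [321.5 266.9] [314 259  17  16 204] [0.4932 0.1419 0.0327] [0.4942 0.1411 0.034 ]
scene red [353.7 255.2] [346 247  17  17 186] [0.4864 0.0716 0.0351] [0.4883 0.07   0.034 ]
scene tote [ 177  278  115  119 6789] [230.36146708 333.40226838]
913 ((455.4593200683594, 343.32000732421875), (140.382568359375, 153.81861877441406), 89.43350982666016) 0.04333346973711738
floor 4148 ((455.29766845703125, 342.63092041015625), (132.0885772705078, 148.40151977539062), 89.9135971069336)
side top [240.  182.6] 134 [0.5086 0.1932 0.0619] [0.4902 0.1788 0.0524] [0.5249 0.2174 0.066 ]
side top [236.1 198.1] 130 [0.5075 0.1274 0.0573] [0.4892 0.1085 0.0525] [0.526  0.1484 0.0606]
side top [228.7 213.4] 198 [0.5013 0.0538 0.0621] [0.4821 0.0391 0.0521] [0.5201 0.0803 0.0656]
side blue [240.  189.5] [234 185  12  12  90] [0.5094 0.1871 0.0465] [0.5059 0.2084 0.034 ]
side tan [225.9 180.4] [205 175  50  14 455] [0.4537 0.2725 0.0218] [0.4648 0.2504 0.034 ]
side tan [237.9 208.6] [230 202  13  18 121] [0.5154 0.1169 0.0417] [0.5124 0.1201 0.034 ]
side red [228.5 222.5] [222 216  15  15 155] [0.5016 0.0449 0.0451] [0.4994 0.0607 0.034 ]
side tote [ 195  149   65   41 1938] [225.74819401 167.72187822]
189 ((458.21490478515625, 337.48052978515625), (153.27841186523438, 143.65455627441406), 0.6182706952095032) 0.042847647392586174
floor 613 ((453.7947998046875, 342.76837158203125), (142.9207763671875, 150.83599853515625), 2.112814426422119)
```

View pics/scene0z.png

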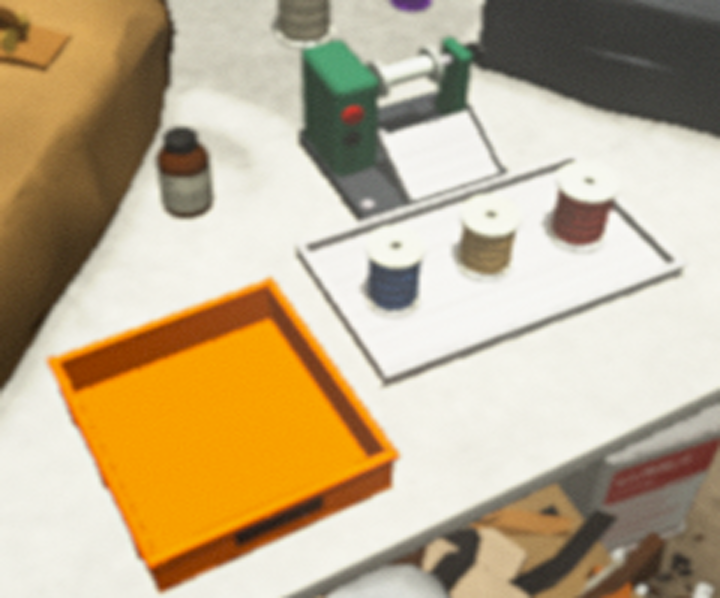

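View pics/side0z.png

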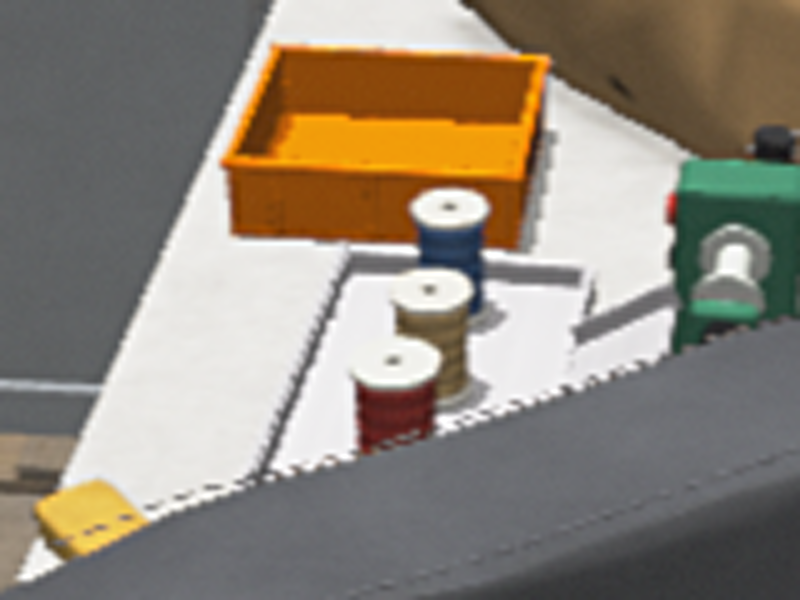

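```bash
cat >> h.py <<'E'
from scipy.spatial.transform import Rotation as Ro
def togo(p,yaw,n=None):
    s=status.get_state(); R=Ro.from_euler('xyz',s["eef_rot"],degrees=True)
    d=R.inv().apply(np.array(p)-s["tcp_pos"])/0.2
    w=(R.inv()*Ro.from_euler('xyz',[180,0,yaw],degrees=True)).as_rotvec(degrees=True)/90
    print("t",round(s["time_s"],2),"tcp",s["tcp_pos"].round(4),s["eef_rot"].round(2),"F",s["contact_force"].round(1),"w",round(s["gripper_width"],4))
    print("go",d.round(4),w.round(4),"rows>=",max(np.linalg.norm(d)*.2/.0625,np.linalg.norm(w)*90/10.7).round(1))
E
python3 - <<'E'
from h import *
hs=dict(scene=dict(blue=(292,264.2),tan=(323.3,252.3),red=(356.3,239.6)),side=dict(blue=(240,181.4),tan=(236,198),red=(228.6,212)))
for n in hs:
    info=imaging.camera_info(n)
    for k,(u,v) in hs[n].items(): print(n,k,onplane(info,u,v,.059 if k=='tan' else .064).round(4))
f=np.load("scene0.npz"); P=cloud(imaging.camera_info("scene"),f["d"]); P=P[f["d"]>0]
# height map 4cm
for y in np.arange(.7,-.1,-.05):
    row=[]
    for x in np.arange(.1,.9,.05):
        m=(P[:,0]>=x)&(P[:,0]<x+.05)&(P[:,1]>=y)&(P[:,1]<y+.05); row.append("%4d"%(P[m,2].max()*1000) if m.any() else "  --")
    print("%.2f"%y,*row)
togo([.5,.2,.15],-35)
togo([.5,.2,.15],35)
f=np.load("scene0.npz");P=cloud(imaging.camera_info("scene"),f["d"]);
g=(P[...,2]>.03)&(P[...,0]>.54)&(P[...,0]<.75)&(P[...,1]>-.02)&(P[...,1]<.3)
q=P[g]
for x in np.arange(.54,.72,.02): 
  print(round(x,2),[int(1000*q[(abs(q[:,0]-x-.01)<.01)&(abs(q[:,1]-y-.01)<.01),2].max(initial=0)) for y in np.arange(0,.28,.02)])
E
```

```text
scene blue [0.5058 0.2001 0.064 ]
scene tan [0.5057 0.1319 0.059 ]
scene red [0.4987 0.0612 0.064 ]
side blue [0.5082 0.1949 0.064 ]
side tan [0.5079 0.1254 0.059 ]
side red [0.5013 0.0566 0.064 ]
0.70   --   --   --   --   --   --   --   --   --   --   --   --   --   --   --   --
0.65   --   --   --   --   --   --   --   54   55   53    1    1    2    1    1    1
0.60   --   --   --   --   --   --   --    2  154  149  137   --    0    1    1    1
0.55   --   --   --   --   --   --    1  153  154  150  149  139   --   --    1    2
0.50   --   --   --   --   --    0    2  148  150  157  152  144  137   --   --    1
0.45   --   --   --   --   --    2    2  131  153  208  217  147  145  141   --   --
0.40   --   --   --   --   -3   46   45   46  134  143  221  221  147  148  147  120
0.35   --   --   --   --    0   46    5    6   46  135  143  215  207  154  154  142
0.30   --   --   --   --    0   45    6    6   45    1  135  151  175  155  155  149
0.25   --   --   --   --   -2   45   46   45   46    1   72  128  150  153  152   --
0.20   --   --   --   --    0    2   18   64   64   1
[... 623 characters left out ...]
s>= 8.7
t 0.15 tcp [0.1947 0.6459 0.2258] [ 1.7993e+02 -1.0000e-02 -1.6780e+01] F [-0.8 -0.6 -0. ] w 0.0876
go [2.105  1.6935 0.3816] [ 8.000e-04  3.000e-04 -5.754e-01] rows>= 8.7
0.54 [0, 0, 0, 0, 0, 0, 0, 0, 0, 0, 0, 0, 0, 0, 0]
0.56 [0, 0, 0, 37, 33, 0, 0, 39, 0, 0, 0, 0, 0, 0, 0]
0.58 [0, 0, 0, 49, 45, 38, 39, 49, 0, 0, 0, 0, 0, 0, 0]
0.6 [0, 0, 0, 58, 52, 48, 48, 108, 108, 102, 0, 0, 0, 0, 0]
0.62 [0, 0, 89, 93, 97, 88, 93, 110, 110, 107, 0, 0, 0, 41, 0]
0.64 [0, 0, 89, 95, 96, 89, 96, 110, 110, 104, 0, 0, 53, 75, 76]
0.66 [136, 0, 0, 0, 0, 0, 0, 110, 110, 103, 0, 0, 0, 75, 73]
0.68 [134, 0, 0, 0, 0, 0, 0, 0, 0, 0, 0, 0, 0, 0, 128]
0.7 [132, 0, 0, 0, 0, 0, 0, 0, 0, 0, 0, 0, 0, 117, 137]
```

Run:
```python
from h import *
f=np.load("scene0.npz");P=cloud(imaging.camera_info("scene"),f["d"]);
q=P[(P[...,2]>.05)&(f["d"]>0)]
print("x from .40 step .02")
for y in np.arange(.50,.26,-.02): 
  print(round(y,2),[int(1000*q[(abs(q[:,0]-x-.01)<.01)&(abs(q[:,1]-y-.01)<.01),2].max(initial=0)) for x in np.arange(.40,.66,.02)])
togo([.46,.13,.22],-35)
```

```text
x from .40 step .02
0.5 [0, 0, 0, 127, 142, 147, 148, 148, 157, 155, 152, 147, 145]
0.48 [0, 0, 0, 0, 131, 142, 146, 157, 192, 204, 154, 147, 146]
0.46 [0, 0, 0, 0, 0, 131, 144, 155, 188, 208, 214, 214, 147]
0.44 [0, 0, 0, 0, 0, 108, 132, 142, 153, 145, 217, 220, 221]
0.42 [0, 0, 0, 0, 0, 0, 114, 134, 141, 142, 143, 219, 221]
0.4 [0, 0, 0, 0, 0, 0, 0, 119, 135, 139, 143, 143, 218]
0.38 [0, 0, 0, 0, 0, 0, 0, 0, 113, 135, 140, 143, 143]
0.36 [0, 0, 0, 0, 0, 0, 0, 0, 0, 108, 135, 142, 143]
0.34 [0, 0, 0, 0, 0, 0, 0, 0, 0, 0, 104, 135, 140]
0.32 [0, 0, 0, 0, 0, 0, 0, 0, 0, 0, 0, 108, 133]
0.3 [0, 0, 0, 0, 0, 0, 0, 0, 0, 0, 0, 0, 77]
0.28 [0, 0, 0, 0, 0, 0, 0, 0, 0, 0, 0, 0, 76]
t 0.15 tcp [0.1947 0.6459 0.2258] [ 1.7993e+02 -1.0000e-02 -1.6780e+01] F [-0.8 -0.6 -0. ] w 0.0876
go [2.0146 2.0868 0.032 ] [ 8.000e-04 -2.000e-04  2.024e-01] rows>= 9.3
```

>>> apply_moves([
  [0.17, 0.17, 0, 0, 0, 0.03],
  [0.34, 0.34, 0, 0, 0, 0.07],
  [0.5, 0.5, 0, 0, 0, 0.1],
  [0.67, 0.67, 0, 0, 0, 0.14],
  [0.84, 0.84, 0, 0, 0, 0.17],
  [1, 1, 0, 0, 0, 0.2],
  [1, 1, 0, 0, 0, 0.2],
], hand=-0.3, grip_force=15)

```text
time_s: 1.02
tcp_pos: [0.3293, 0.3943, 0.2264]
eef_rot: [179.9, -0.0, -35.0]
contact_force: [0.0, -0.2, 0.0]
gripper_width: 0.057
```

Run:
```python
from h import *
togo([.44,.13,.22],-35)
```

```text
t 1.02 tcp [0.3293 0.3943 0.2264] [ 1.7994e+02 -2.0000e-02 -3.4960e+01] F [ 0.  -0.2  0. ] w 0.057
go [1.2108 0.7656 0.0332] [ 0.0007 -0.0002  0.0004] rows>= 4.6
```

>>> apply_moves([
  [0.2, 0.15, 0, 0, 0, 0],
  [0.4, 0.31, 0, 0, 0, 0],
  [0.6, 0.46, 0, 0, 0, 0],
  [0.8, 0.62, 0, 0, 0, 0],
  [1, 0.77, 0, 0, 0, 0],
  [1, 0.77, 0, 0, 0, 0],
  [1, 0.77, 0, 0, 0, 0],
])

```text
time_s: 1.9
tcp_pos: [0.4051, 0.1538, 0.2266]
eef_rot: [180.0, -0.0, -35.0]
contact_force: [-0.3, 0.6, -0.4]
gripper_width: 0.057
```

Run:
```python
from h import *
togo([.44,.13,.22],-35)
info=imaging.camera_info("wrist"); p,d=imaging.capture("wrist"); np.savez("w1.npz",p=p,d=d,T=info["T"]); cv2.imwrite("pics/w1.png",p)
```

```text
t 1.9 tcp [0.4051 0.1538 0.2266] [ 1.7995e+02 -2.0000e-02 -3.4990e+01] F [-0.3  0.6 -0.4] w 0.057
go [ 0.2113 -0.0026  0.0333] [ 0.0005 -0.0002  0.0001] rows>= 0.7
```

View pics/w1.png

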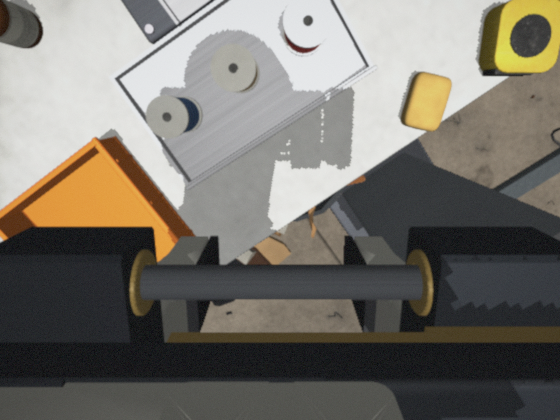

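The wrist view shows the spool tops with centre holes at blue (168,117), tan (233,69) and red (308,20). The tote corner is at the left.

Run:
```python
from h import *
f=np.load("w1.npz"); info=imaging.camera_info("wrist"); info["T"]=f["T"]
P=cloud(info,f["d"])
for k,(u,v,z) in dict(blue=(168,117,.064),tan=(233.5,68.5,.059),red=(308,20.5,.064)).items():
    print(k,onplane(info,u,v,z).round(4))
    m=(abs(P[...,2]-z)<.006); b=np.zeros_like(m); b[max(0,int(v)-35):int(v)+35,int(u)-35:int(u)+35]=1
    q=P[m&b]; c,rad=cv2.minEnclosingCircle((q[:,:2]*1000).astype(np.float32)); print("  circle",c,rad,np.median(q[:,2]))
    pu=np.argwhere(m&b)[:,::-1]; c,rad=cv2.minEnclosingCircle(pu.astype(np.float32)); print("  ",c,onplane(info,*c,z).round(4))
```

```text
blue [0.5062 0.2002 0.064 ]
  circle (507.9826354980469, 200.7003936767578) 18.299909591674805 0.06455792580656955
   (166.61111450195312, 115.61111450195312) [0.5078 0.2004 0.064 ]
tan [0.5062 0.1314 0.059 ]
  circle (507.4841613769531, 131.3327178955078) 19.09499740600586 0.05962773177293823
   (232.71484375, 66.787109375) [0.5077 0.1312 0.059 ]
red [0.5005 0.0607 0.064 ]
  circle (501.16387939453125, 60.81249237060547) 20.100950241088867 0.06461489647740865
   (307.5, 20.282608032226562) [0.5008 0.0609 0.064 ]
```

Run:
```python
from h import *
togo([.507,.2003,.12],-35)
togo([.507,.2003,.03],-35)
```

```text
t 1.95 tcp [0.405  0.1542 0.2266] [ 1.7994e+02 -2.0000e-02 -3.4930e+01] F [-0.8  0.4  0.5] w 0.0566
go [ 0.286  -0.4814  0.5327] [ 0.0006 -0.0002  0.0007] rows>= 2.5
t 1.95 tcp [0.405  0.1542 0.2266] [ 1.7994e+02 -2.0000e-02 -3.4930e+01] F [-0.8  0.4  0.5] w 0.0566
go [ 0.2859 -0.4819  0.9827] [ 0.0006 -0.0002  0.0007] rows>= 3.6
```

>>> apply_moves([
  [0.1, -0.16, 0.1, 0, 0, 0],
  [0.19, -0.32, 0.25, 0, 0, 0],
  [0.286, -0.482, 0.4, 0, 0, 0],
  [0.286, -0.482, 0.53, 0, 0, 0],
  [0.286, -0.482, 0.53, 0, 0, 0],
  [0.286, -0.482, 0.53, 0, 0, 0],
])

```text
time_s: 2.7
tcp_pos: [0.5072, 0.2014, 0.1214]
eef_rot: [180.0, -0.0, -34.8]
contact_force: [0.8, -0.6, 1.1]
gripper_width: 0.0572
```

Run:
```python
from h import *
togo([.507,.2003,.03],-35)
info=imaging.camera_info("wrist"); p,d=imaging.capture("wrist"); cv2.imwrite("pics/w2.png",p)
```

```text
t 2.7 tcp [0.5072 0.2014 0.1214] [ 1.7998e+02 -5.0000e-02 -3.4840e+01] F [ 0.8 -0.6  1.1] w 0.0572
go [0.0021 0.0048 0.4571] [ 0.0002 -0.0005  0.0018] rows>= 1.5
```

View pics/w2.png

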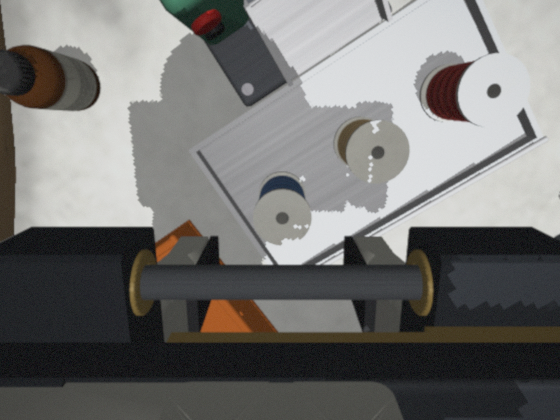

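The blue spool's hole at (282,218) is centred between the fingers (about 281), so I'll descend.

>>> apply_moves([
  [0.002, 0.005, 0.1, 0, 0, 0],
  [0.002, 0.005, 0.2, 0, 0, 0],
  [0.002, 0.005, 0.3, 0, 0, 0],
  [0.002, 0.005, 0.4, 0, 0, 0],
  [0.002, 0.005, 0.457, 0, 0, 0],
  [0.002, 0.005, 0.457, 0, 0, 0],
  [0.002, 0.005, 0.457, 0, 0, 0],
])

```text
time_s: 3.62
tcp_pos: [0.5078, 0.2009, 0.0316]
eef_rot: [-179.9, -0.1, -34.8]
contact_force: [-1.2, 0.1, 0.0]
gripper_width: 0.0571
```

>>> apply_moves([
  [0, 0, 0, 0, 0, 0],
  [0, 0, 0, 0, 0, 0],
  [0, 0, 0, 0, 0, 0],
  [0, 0, 0, 0, 0, 0],
  [0, 0, 0, 0, 0, 0],
  [0, 0, 0, 0, 0, 0],
], hand=1, grip_force=15)

```text
time_s: 4.38
tcp_pos: [0.5079, 0.2009, 0.0319]
eef_rot: [-179.9, -0.1, -34.8]
contact_force: [-1.5, -1.0, 6.4]
gripper_width: 0.0357
```

>>> apply_moves([
  [0, 0, -0.05, 0, 0, 0],
  [0, 0, -0.15, 0, 0, 0],
  [0, 0, -0.3, 0, 0, 0],
  [0, 0, -0.45, 0, 0, 0],
  [0, 0, -0.5, 0, 0, 0],
  [0, 0, -0.5, 0, 0, 0],
])

```text
time_s: 5.12
tcp_pos: [0.5077, 0.201, 0.1322]
eef_rot: [-179.8, -0.1, -34.8]
contact_force: [-0.3, -0.6, -1.6]
gripper_width: 0.0356
```

Run:
```python
from h import *
togo([.4855,.335,.14],35)
info=imaging.camera_info("wrist"); p,d=imaging.capture("wrist"); cv2.imwrite("pics/w3.png",p)
p,d=imaging.capture("scene"); cv2.imwrite("pics/s3.png",p)
```

```text
t 5.12 tcp [0.5077 0.201  0.1322] [-1.7978e+02 -1.0000e-01 -3.4840e+01] F [-0.3 -0.6 -1.6] w 0.0356
go [-0.4737 -0.4869 -0.0379] [-0.0014 -0.0025 -0.776 ] rows>= 6.5
```

View pics/w3.png

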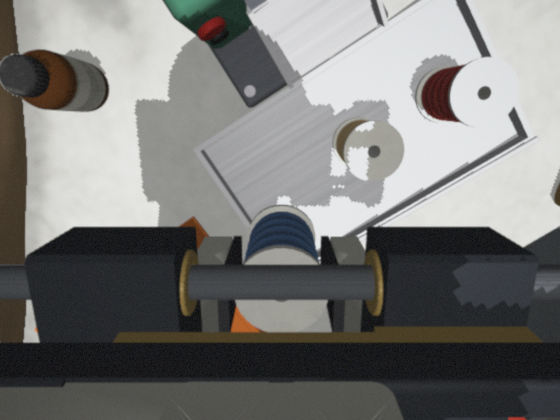

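View pics/s3.png

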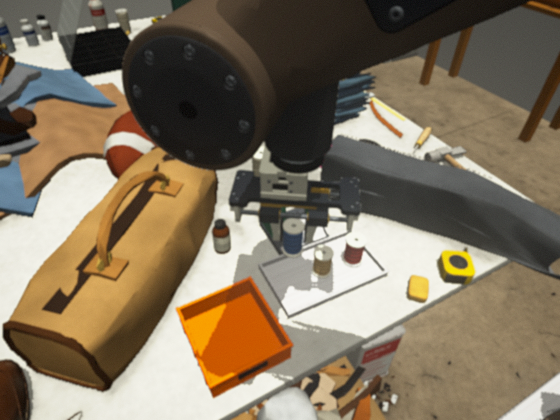

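>>> apply_moves([
  [-0.05, -0.05, -0.01, 0, 0, -0.09],
  [-0.1, -0.11, -0.02, 0, 0, -0.18],
  [-0.16, -0.17, -0.04, 0, 0, -0.27],
  [-0.21, -0.22, -0.04, 0, 0, -0.36],
  [-0.27, -0.28, -0.04, 0, 0, -0.46],
  [-0.33, -0.34, -0.04, 0, 0, -0.55],
  [-0.39, -0.4, -0.04, 0, 0, -0.64],
  [-0.44, -0.45, -0.04, 0, 0, -0.72],
  [-0.474, -0.487, -0.04, 0, 0, -0.776],
  [-0.474, -0.487, -0.04, 0, 0, -0.776],
  [-0.474, -0.487, -0.04, 0, 0, -0.776],
])

```text
time_s: 6.6
tcp_pos: [0.4845, 0.3339, 0.1379]
eef_rot: [179.9, 0.0, 34.9]
contact_force: [-0.4, -0.3, -1.0]
gripper_width: 0.0358
```

Run:
```python
from h import *
togo([.4855,.335,.0325],35)
info=imaging.camera_info("wrist"); p,d=imaging.capture("wrist"); cv2.imwrite("pics/w4.png",p)
p,d=imaging.capture("scene"); cv2.imwrite("pics/s4.png",p)
```

```text
t 6.6 tcp [0.4845 0.3339 0.1379] [1.7994e+02 1.0000e-02 3.4880e+01] F [-0.4 -0.3 -1. ] w 0.0358
go [ 0.0073 -0.0022  0.5272] [ 0.0006  0.0001 -0.0013] rows>= 1.7
```

View pics/w4.png

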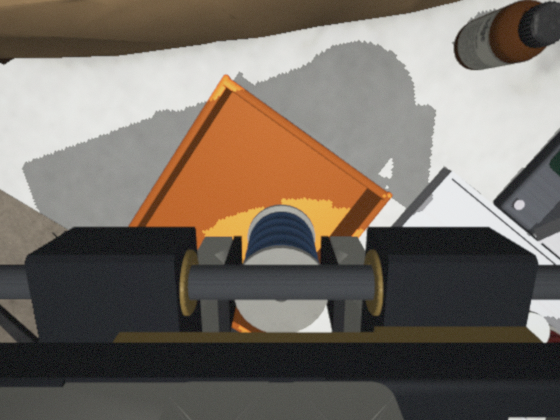

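View pics/s4.png

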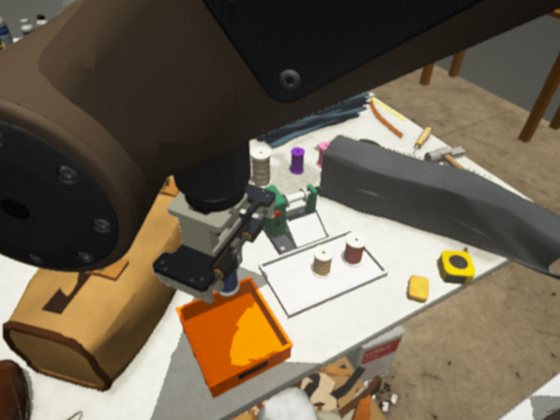

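Run:
```python
from h import *
i=imaging.camera_info("wrist")
print(onplane(i,226,77,.045),onplane(i,391,196,.045))
```

```text
[0.53373624 0.4108631  0.045     ] [0.53310356 0.27227615 0.045     ]
```

>>> apply_moves([
  [0.007, -0.002, 0.12, 0, 0, 0],
  [0.007, -0.002, 0.24, 0, 0, 0],
  [0.007, -0.002, 0.34, 0, 0, 0],
  [0.007, -0.002, 0.42, 0, 0, 0],
  [0.007, -0.002, 0.47, 0, 0, 0],
  [0.007, -0.002, 0.5, 0, 0, 0],
  [0.007, -0.002, 0.515, 0, 0, 0],
  [0.007, -0.002, 0.522, 0, 0, 0],
  [0.007, -0.002, 0.522, 0, 0, 0],
  [0.007, -0.002, 0.522, 0, 0, 0],
])

```text
time_s: 7.95
tcp_pos: [0.4859, 0.3352, 0.0344]
eef_rot: [180.0, -0.1, 34.9]
contact_force: [0.0, -0.4, -1.3]
gripper_width: 0.0361
```

>>> apply_moves([
  [0, 0, 0.005, 0, 0, 0],
  [0, 0, 0.01, 0, 0, 0],
  [0, 0, 0.014, 0, 0, 0],
  [0, 0, 0.014, 0, 0, 0],
  [0, 0, 0.014, 0, 0, 0],
])

```text
time_s: 8.57
tcp_pos: [0.486, 0.3352, 0.0319]
eef_rot: [180.0, -0.1, 34.9]
contact_force: [-1.5, -1.8, 5.4]
gripper_width: 0.0356
```

Contact force is +5 N, so the spool is on the floor. Next I'll open to about 48 mm.

>>> apply_moves([
  [0, 0, 0, 0, 0, 0],
  [0, 0, 0, 0, 0, 0],
  [0, 0, 0, 0, 0, 0],
  [0, 0, 0, 0, 0, 0],
  [0, 0, -0.05, 0, 0, 0],
  [0, 0, -0.15, 0, 0, 0],
  [0, 0, -0.35, 0, 0, 0],
  [0, 0, -0.55, 0, 0, 0],
  [0, 0, -0.75, 0, 0, 0],
  [0, 0, -0.75, 0, 0, 0],
], hand=-0.09)

```text
time_s: 9.82
tcp_pos: [0.4873, 0.3367, 0.1866]
eef_rot: [-180.0, -0.5, 34.9]
contact_force: [-0.8, 1.1, -0.5]
gripper_width: 0.0479
```

Run:
```python
from h import *
togo([.5005,.0608,.12],-35)
info=imaging.camera_info("wrist"); p,d=imaging.capture("wrist"); cv2.imwrite("pics/w5.png",p)
```

```text
t 9.82 tcp [0.4873 0.3367 0.1866] [-179.95   -0.51   34.94] F [-0.8  1.1 -0.5] w 0.0479
go [-0.7389  1.1691  0.3253] [-0.004  -0.0046  0.7771] rows>= 6.5
```

View pics/w5.png

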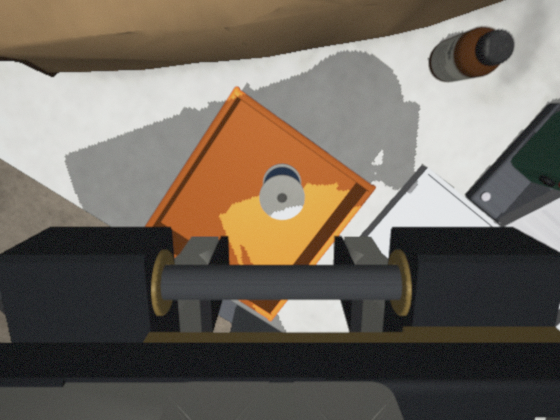

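Blue stands upright in the tote at about (282,197). Moving on to the red spool.

>>> apply_moves([
  [-0.07, 0.11, 0, 0, 0, 0.08],
  [-0.14, 0.22, 0, 0, 0, 0.17],
  [-0.21, 0.33, 0, 0, 0, 0.26],
  [-0.28, 0.45, 0, 0, 0, 0.35],
  [-0.35, 0.56, 0, 0, 0, 0.44],
  [-0.42, 0.67, 0, 0, 0, 0.53],
  [-0.5, 0.78, 0, 0, 0, 0.62],
  [-0.57, 0.9, 0, 0, 0, 0.71],
  [-0.63, 1, 0, 0, 0, 0.777],
  [-0.63, 1, 0, 0, 0, 0.777],
  [-0.63, 1, 0, 0, 0, 0.777],
], hand=-0.34)

```text
time_s: 11.25
tcp_pos: [0.4973, 0.0999, 0.1832]
eef_rot: [-179.7, -0.1, -35.0]
contact_force: [0.1, 0.5, 0.5]
gripper_width: 0.0589
```

Run:
```python
from h import *
togo([.5005,.0608,.12],-35)
info=imaging.camera_info("wrist"); p,d=imaging.capture("wrist"); cv2.imwrite("pics/w6.png",p)
```

```text
t 11.25 tcp [0.4973 0.0999 0.1832] [-1.7972e+02 -6.0000e-02 -3.4960e+01] F [0.1 0.5 0.5] w 0.0589
go [0.1248 0.1525 0.3153] [-0.0031 -0.0007  0.0005] rows>= 1.2
```

View pics/w6.png

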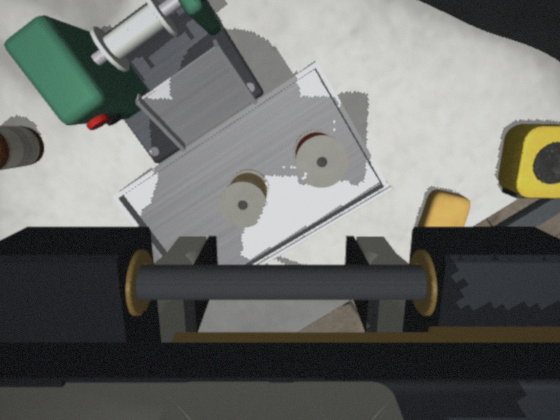

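Run:
```python
from h import *
i=imaging.camera_info("wrist")
print(onplane(i,321.5,161.5,.064),onplane(i,242.5,205,.059))
togo([.5005,.0608,.12],-35)
```

```text
[0.50075469 0.06108002 0.064     ] [0.50660187 0.13186598 0.059     ]
t 11.3 tcp [0.4973 0.1001 0.1832] [-1.7971e+02 -6.0000e-02 -3.4940e+01] F [ 0.4 -0.5 -0.2] w 0.0588
go [0.1253 0.1537 0.3156] [-0.0032 -0.0007  0.0007] rows>= 1.2
```

>>> apply_moves([
  [0.06, 0.08, 0.1, 0, 0, 0],
  [0.125, 0.153, 0.2, 0, 0, 0],
  [0.125, 0.153, 0.3, 0, 0, 0],
  [0.125, 0.153, 0.315, 0, 0, 0],
  [0.125, 0.153, 0.315, 0, 0, 0],
  [0.125, 0.153, 0.315, 0, 0, 0],
])

```text
time_s: 12.05
tcp_pos: [0.5011, 0.0616, 0.1209]
eef_rot: [-179.6, -0.1, -34.9]
contact_force: [-0.0, -0.4, 0.7]
gripper_width: 0.0587
```

Run:
```python
from h import *
togo([.5005,.0608,.0315],-35)
info=imaging.camera_info("wrist"); p,d=imaging.capture("wrist"); cv2.imwrite("pics/w7.png",p)
```

```text
t 12.05 tcp [0.5011 0.0616 0.1209] [-1.7965e+02 -1.1000e-01 -3.4880e+01] F [-0.  -0.4  0.7] w 0.0587
go [-0.001   0.0075  0.4472] [-0.0039 -0.0012  0.0013] rows>= 1.4
```

View pics/w7.png

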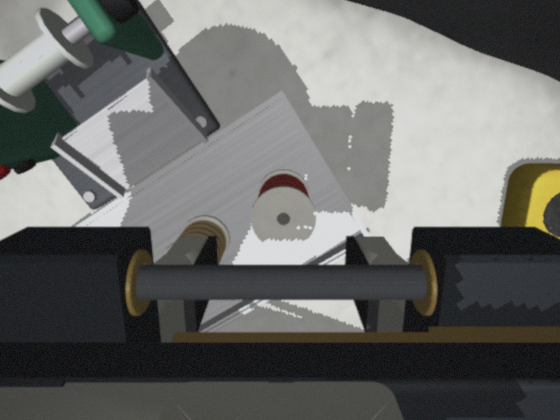

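Red's hole at (283,218) is centred between the fingers. The finger should clear the tan spool by about 9 mm, so I'll descend.

>>> apply_moves([
  [0, 0.007, 0.1, 0, 0, 0],
  [0, 0.007, 0.2, 0, 0, 0],
  [0, 0.007, 0.3, 0, 0, 0],
  [0, 0.007, 0.4, 0, 0, 0],
  [0, 0.007, 0.447, 0, 0, 0],
  [0, 0.007, 0.447, 0, 0, 0],
  [0, 0.007, 0.447, 0, 0, 0],
])

```text
time_s: 12.98
tcp_pos: [0.5012, 0.061, 0.0323]
eef_rot: [-179.6, -0.1, -34.9]
contact_force: [0.1, 0.1, -0.3]
gripper_width: 0.0585
```

>>> apply_moves([
  [0, 0, 0, 0, 0, 0],
  [0, 0, 0, 0, 0, 0],
  [0, 0, 0, 0, 0, 0],
  [0, 0, 0, 0, 0, 0],
  [0, 0, 0, 0, 0, 0],
  [0, 0, 0, 0, 0, 0],
], hand=1)

```text
time_s: 13.72
tcp_pos: [0.5014, 0.061, 0.0327]
eef_rot: [-179.6, -0.2, -34.9]
contact_force: [-1.0, 0.3, 6.7]
gripper_width: 0.0397
```

>>> apply_moves([
  [0, 0, -0.05, 0, 0, 0],
  [0, 0, -0.15, 0, 0, 0],
  [0, 0, -0.3, 0, 0, 0],
  [0, 0, -0.45, 0, 0, 0],
  [0, 0, -0.6, 0, 0, 0],
  [0, 0, -0.6, 0, 0, 0],
  [0, 0, -0.6, 0, 0, 0],
])

```text
time_s: 14.6
tcp_pos: [0.5002, 0.0604, 0.1525]
eef_rot: [-179.6, -0.1, -34.9]
contact_force: [-0.2, 0.1, -0.3]
gripper_width: 0.0397
```

Run:
```python
from h import *
togo([.4215,.337,.15],35)
info=imaging.camera_info("wrist"); p,d=imaging.capture("wrist"); cv2.imwrite("pics/w8.png",p)
```

```text
t 14.6 tcp [0.5002 0.0604 0.1525] [-1.7957e+02 -1.3000e-01 -3.4880e+01] F [-0.2  0.1 -0.3] w 0.0397
go [-1.1137 -0.9096  0.0165] [-0.0033 -0.0042 -0.7765] rows>= 6.5
```

View pics/w8.png

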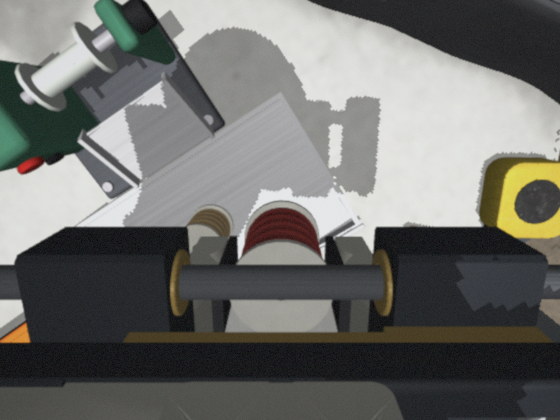

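Red is held. I'll use yaw 15° over the tote so the finger keeps clear of the near wall.

>>> apply_moves([
  [-0.12, -0.1, 0, 0, 0, -0.07],
  [-0.25, -0.2, 0, 0, 0, -0.14],
  [-0.37, -0.3, 0, 0, 0, -0.21],
  [-0.5, -0.4, 0, 0, 0, -0.28],
  [-0.62, -0.5, 0, 0, 0, -0.35],
  [-0.75, -0.6, 0, 0, 0, -0.42],
  [-0.87, -0.7, 0, 0, 0, -0.49],
  [-1, -0.8, 0, 0, 0, -0.55],
  [-1, -0.8, 0, 0, 0, -0.555],
  [-1, -0.8, 0, 0, 0, -0.555],
])

```text
time_s: 15.9
tcp_pos: [0.4269, 0.3053, 0.1517]
eef_rot: [-179.9, -0.3, 15.0]
contact_force: [-0.5, -0.2, -0.2]
gripper_width: 0.04
```

Run:
```python
from h import *
togo([.424,.337,.15],15)
info=imaging.camera_info("wrist"); p,d=imaging.capture("wrist"); cv2.imwrite("pics/w9.png",p); np.savez("w9.npz",p=p,d=d,T=info["T"])
```

```text
t 15.9 tcp [0.4269 0.3053 0.1517] [-179.92   -0.26   15.05] F [-0.5 -0.2 -0.2] w 0.04
go [ 0.027  -0.1569  0.0088] [-0.0009 -0.0029  0.0005] rows>= 0.5
```

View pics/w9.png

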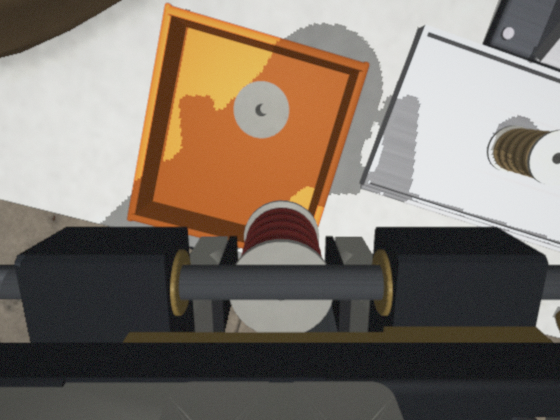

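Run:
```python
from h import *
i=imaging.camera_info("wrist")
for u,v,z in [(261,110,.064),(168,5,.045),(366,66,.045),(131,216,.045)]: print(onplane(i,u,v,z).round(4))
```

```text
[0.4856 0.3339 0.064 ]
[0.5341 0.4101 0.045 ]
[0.5318 0.273  0.045 ]
[0.3844 0.4103 0.045 ]
```

>>> apply_moves([
  [0.017, -0.08, 0.03, 0, 0, 0],
  [0.034, -0.16, 0.1, 0, 0, 0],
  [0.034, -0.16, 0.2, 0, 0, 0],
  [0.034, -0.16, 0.3, 0, 0, 0],
  [0.034, -0.16, 0.4, 0, 0, 0],
  [0.034, -0.16, 0.48, 0, 0, 0],
  [0.034, -0.16, 0.53, 0, 0, 0],
  [0.034, -0.16, 0.56, 0, 0, 0],
  [0.034, -0.16, 0.575, 0, 0, 0],
  [0.034, -0.16, 0.583, 0, 0, 0],
  [0.034, -0.16, 0.583, 0, 0, 0],
  [0.034, -0.16, 0.583, 0, 0, 0],
])

```text
time_s: 17.45
tcp_pos: [0.426, 0.3382, 0.0357]
eef_rot: [-179.9, -0.3, 15.0]
contact_force: [-0.3, 0.4, -1.1]
gripper_width: 0.0398
```

Run:
```python
from h import *
togo([.4255,.338,.0325],15)
```

```text
t 17.45 tcp [0.426  0.3382 0.0357] [-179.88   -0.31   15.01] F [-0.3  0.4 -1.1] w 0.0398
go [-0.0029  0.0004  0.0162] [-0.0013 -0.0034  0.0001] rows>= 0.1
```

>>> apply_moves([
  [0, 0, 0.005, 0, 0, 0],
  [0, 0, 0.01, 0, 0, 0],
  [0, 0, 0.015, 0, 0, 0],
  [0, 0, 0.018, 0, 0, 0],
  [0, 0, 0.018, 0, 0, 0],
  [0, 0, 0.018, 0, 0, 0],
])

```text
time_s: 18.2
tcp_pos: [0.4262, 0.3383, 0.0327]
eef_rot: [-179.9, -0.3, 15.0]
contact_force: [-0.7, -1.9, 5.4]
gripper_width: 0.0396
```

Same floor contact as with blue (+5 N). Release and lift.

>>> apply_moves([
  [0, 0, 0, 0, 0, 0],
  [0, 0, 0, 0, 0, 0],
  [0, 0, 0, 0, 0, 0],
  [0, 0, 0, 0, 0, 0],
  [0, 0, -0.05, 0, 0, 0],
  [0, 0, -0.15, 0, 0, 0],
  [0, 0, -0.35, 0, 0, 0],
  [0, 0, -0.55, 0, 0, 0],
  [0, 0, -0.8, 0, 0, 0],
  [0, 0, -1, 0, 0, 0],
  [0, 0, -1, 0, 0, 0],
  [0, 0, -1, 0, 0, 0],
], hand=-0.18)

```text
time_s: 19.7
tcp_pos: [0.4248, 0.3372, 0.2327]
eef_rot: [-179.9, -0.3, 15.0]
contact_force: [-0.7, -0.2, -0.5]
gripper_width: 0.0516
```

>>> apply_moves([
  [-0.1, 0.05, -0.1, 0, 0, 0],
  [-0.2, 0.1, -0.2, 0, 0, 0],
  [-0.2, 0.1, -0.2, 0, 0, 0],
  [-0.2, 0.1, -0.2, 0, 0, 0],
])

```text
time_s: 20.2
tcp_pos: [0.3909, 0.3072, 0.2714]
eef_rot: [-179.9, -0.3, 15.0]
contact_force: [0.1, 0.0, 0.2]
gripper_width: 0.0519
```

Run:
```python
from h import *
togo([.42,.33,.2],15)
info=imaging.camera_info("wrist"); p,d=imaging.capture("wrist"); cv2.imwrite("pics/w10.png",p); np.savez("w10.npz",p=p,d=d,T=info["T"])
p,d=imaging.capture("side"); cv2.imwrite("pics/d10.png",cv2.resize(p[140:260,150:310],None,fx=5,fy=5,interpolation=cv2.INTER_CUBIC))
```

```text
t 20.2 tcp [0.3909 0.3072 0.2714] [-179.9    -0.25   15.02] F [0.1 0.  0.2] w 0.0519
go [ 0.1682 -0.0716  0.358 ] [-0.0011 -0.0028  0.0002] rows>= 1.3
```

View pics/w10.png

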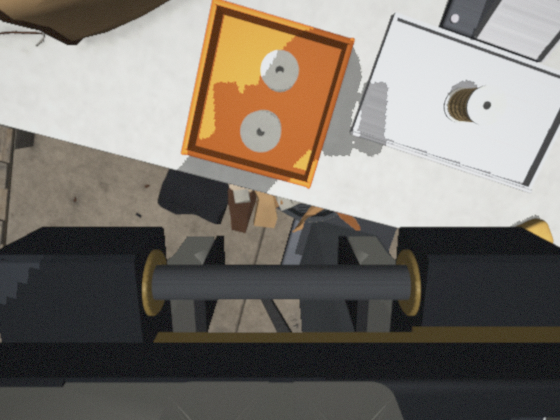

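View pics/d10.png

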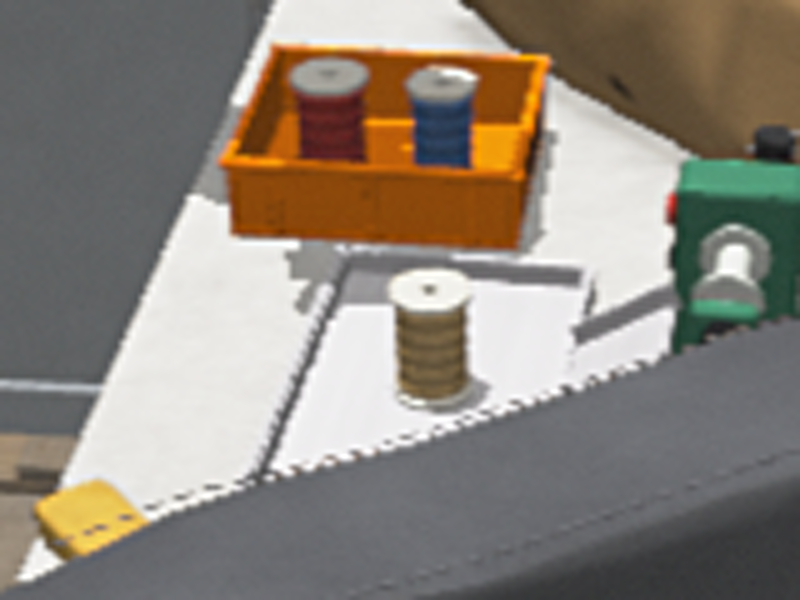

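The red (260,131) and blue (280,70) spools stand upright in the tote, tan (487,105) stands in the tray, and the gripper is clear. One last numeric check, then I'll hand in.

Run:
```python
from h import *
i=imaging.camera_info("wrist"); P=cloud(i,np.load("w10.npz")["d"])
c=np.array([.4587,.3416])
for k,u,v,z in [("red",260.5,131,.064),("blue",280,70,.064),("tan",487,105,.059)]:
    p=onplane(i,u,v,z); print(k,p.round(4),(p[:2]-c).round(4),"top z",np.median(P[int(v)-8:int(v)+8,int(u)-8:int(u)+8,2]).round(4))
s=status.get_state(); print(abs(s["qd"]).max(),s["time_s"])
r.close_job()
```

```text
red [0.4263 0.3372 0.064 ] [-0.0324 -0.0044] top z 0.0642
blue [0.4858 0.3334 0.064 ] [ 0.0271 -0.0082] top z 0.064
tan [0.5072 0.1306 0.059 ] [ 0.0485 -0.211 ] top z 0.0593
0.20023759854003798 20.3
the job is handed in; nothing more can be done
```

I put the blue spool and then the red spool upright on the floor of the orange tote, left the tan spool where it stood, and handed the job in at about 20.3 s of the 56 s allowed. The hand-in reports no verdict.

Last checks, from the final wrist and side pictures:

| Spool | Position found | Allowed | Height of top |
|---|---|---|---|
| Red | (-32, -4) mm from the tote's centre | ±55, ±50 mm | 64 mm |
| Blue | (+27, -8) mm from the tote's centre | ±55, ±50 mm | 64 mm |
| Tan | within about 1 mm of where it started | 20 mm | 59 mm |

- **Upright and clear:** these heights match a 60 mm spool on the 4 mm tote floor and the 55 mm tan spool on the tray floor. Both pictures show all three spools upright and the gripper clear of everything.
- **Setting down:** each spool was lowered slowly until the force showed about 5 N of floor contact, and only then released.
- **Disagreements:** at the start the side camera put the spools about 5 mm lower in y than the scene and wrist cameras did. I used the wrist and scene values, and both grasps were centred. The tote's centre differed by about 3 mm between views, well inside the margins.

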